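Make up the drinks tray and the supper tray

TASK

Make up the two trays from the stock on the counter: the cocktail shaker and the jigger go on the round tray, the shorter pepper mill and the salt shaker on the oblong tray. On the round tray the shaker stands in the large place and the jigger in the small one; on the oblong tray the mill stands in the large place and the salt shaker in the small one. Stand each upright on the floor of its place, set it down without dropping it, and leave the taller mill, the bowls and the jar where they are.

Things in the scene. Friction and masses are not known exactly. Their poses are not given: they have to be found in the camera images.
- shaker: Loose: steel cocktail shaker, 112 mm tall. Base 53 mm across; round body 56 mm across, straight from 30 to 90 mm height, then a dome and a cap 28 mm across. Grip the body below 90 mm. About 0.3 kg. Origin: centre of its underside, z up its axis; round, so yaw is free.
- jigger: Loose: steel jigger (bar measure), an hourglass of two cups, 85 mm tall. Foot 38 mm across, waist 16 mm at about 36 mm height, open upper cup with a straight lip 43 mm across from 62 to 85 mm height. Grip the lip. About 0.11 kg. Origin: centre of its underside, z up its axis; round, so yaw is free.
- short_mill: Loose: the shorter of two dark wooden pepper mills, 108 mm tall. Foot 52 mm across, waist about 32 to 40 mm, straight head 48 mm across from 68 to 96 mm height, small brass knob on top. Grip the head. About 0.2 kg. Origin: centre of its underside, z up its axis; round, so yaw is free.
- salt_shaker: Loose: white ceramic salt shaker, a plain cylinder 36 mm across and 62 mm high with a domed steel cap to 78 mm. About 0.13 kg. Origin: centre of its underside, z up its axis; round, so yaw is free.
- round_tray: Fixed: round wooden tray 216 mm across, floor 8 mm above its underside, brass rim 16 mm high. Two brass rings, tops 22 mm above the counter, mark the places: large, 80 mm inside diameter, centre at x 0, y -48 mm in the tray's frame; small, 64 mm inside, at x 0, y +52 mm. Origin at the centre of its underside, z up. Any yaw, on either side of the stock.
- oblong_tray: Fixed: oblong wooden tray 110 x 220 mm (x, y), 22 mm high, a brass handle 14 mm out at each short end. Two square pockets, floor 8 mm above its underside: large, 78 mm square, centre at x 0, y -48 mm in the tray's frame; small, 60 mm square, at x 0, y +52 mm. Origin at the centre of its underside, z up. Any yaw, on either side of the stock.
- tall_mill: Loose bystander: the taller dark wooden pepper mill, 155 mm tall, 58 mm across the foot, standing among the stock. Stays where it is. Origin: centre of its underside, z up its axis; round, so yaw is free.
- bowls: Loose bystander: nested stack of white bowls, 120 mm across, 64 mm high, beyond the stock. Origin at the centre of its underside.
- jar: Loose bystander: white ceramic jar with a wooden lid, 84 mm across, 100 mm tall, standing far ahead on the robot's left. Origin at the centre of its underside.

How it is judged:
By the outcome, as a careful person would: the job done as asked, in the order asked, and still so for the second after the job is handed in, with the robot touching nothing.
It also fails if it takes over 118 s, if anything falls off the work surface, if the arm or the gripper's body presses on something with over 40 N, if the wrist force passes 120 N, or if a joint passes its speed limit or range.

ROBOT

A 6-joint arm with a two-finger parallel gripper is mounted at the origin on the work surface. World frame = base frame: x ahead of the robot, y to its left, z up, the work surface at z = 0. Lengths are in m, angles in rad, forces in N, time in s.
With the tool pointing down it reaches from about 0.35 to 0.775 m from the base axis. Payload 7.3 kg.
Tool frame: the origin (TCP) lies midway between the tips of the shut fingers; the grasp point (between the pads) lies 19 mm behind it (env.hold_point_z is the distance from the TCP to the grasp point, in m); z points along the fingers, y is the line along which they close (so a half turn about z gives the same grasp; the last joint's range is limited). The gripper opens to 92 mm and grips with 3 to 60 N. Pads are 19 mm wide; open, the fingers measure 130 mm over their backs; the gripper's body (75 mm by 190 mm) begins 47 mm behind the grasp point.
Start: joints at [-1.436, 0.342, 1.524, -0, 1.275, -0.146], TCP at [0.146, -0.504, 0.227] pointing down, gripper open.
Joint ranges: [-2.53, 2.53], [-0.77, 2.02], [0.04, 2.7], [-1, 4.14], [0.28, 2.66], [-3.11, 3.11]. Speed limits (rad/s): [2.57, 2.57, 3.14, 3.14, 3.14, 3.14].

INTERFACE

Orientations are given as a rotation vector (axis times angle).
In Python, from station import env, snapshot, outline_of, mark_of gives the robot as it stands.
- The arm moves only by the tool carry_out, never from a script. Its argument "targets" is a list of rows, each a list of 3 entries, a list of its own where there are three numbers: the closure, from 0 (fully open) to 1 (shut), then the shift along the world's x, y, z in m, then the turn about the world's z in rad. A call has 1 to 8 rows; each row shifts and turns the commanded pose from where the row before left it; what a row does not reach is not made up. A row lasts 1/8 s, in which the tool goes at most 62.5 mm and 10.7 degrees, less where a joint would pass 70% of its speed; a pose out of reach is approached as far as the arm can. A call is refused whole if a number of a shift passes 0.0625 or a number of a turn 0.188, either way. A call with a gripper value outside its range is refused whole. The fingers move at their own pace and stop on an object; the grip force is fixed at half the most. Time passes only in rows, so rows that do not move let the fingers close. It gives the time, the measured TCP pose, the force, the opening and the grip force at its end, in the units of the state.
- env.get_state(): the state, without advancing time (a new reading comes with each control period).
- snapshot(name): name is "scene" or "top"; returns a dict with "color" (384x512x3 uint8, red, green, blue), "camera_matrix" (3x3 intrinsics, pixels), "D" ([k1, k2, p1, p2, k3] as OpenCV has them; the pictures are not rectified), "view" (4x4, takes a point from world to camera coordinates). Camera axes: x right, y up, looking along -z (the intrinsics and any distortion apply to the point x, -y, -z); pixel columns grow to the right and rows downward; lengths in m; the calibration is good to about 2 mm. A picture is of the moment at which its call begins. There is no depth.
- env.job_done(): hands the job in; it is judged then, once.
Trained networks look in a picture, given as the dict that the camera call returned (one of the last four; its "shot" number tells which), for a name from the list of things; names that differ only in an ending like _2 or _b are one class to them, and where a whole thing is asked for, a point or a joint stands for the part that bears it (a point fixed in the world has none). Each returns a list of dicts, best first, with "confidence" (0 to 1); they miss things now and then, are a little off and sometimes report something else, mostly with a low value. They report only what shows in the picture. A call takes as long as a camera call.
- outline_of(picture, label): "mask" (384x512 bool, what is visible of it) and "xy" ([column, row] in pixels, amid what is visible of it).
- mark_of(picture, label): "xy" ([column, row] in pixels: a listed point, or the origin of a listed thing).
The state is a dict: "t": time; "qpos": joint angles; "dq": joint speeds; "joint_efforts": joint torques, N m; "tcp_pos": TCP position; "orientation": TCP orientation; "force": force on the tool from outside, world axes, zero at the start; "wrist_torque": the same for the moment, N m; "opening": finger opening in m; "gripper_force": force on a finger pad.
Only numpy, scipy, OpenCV 4.12 (cv2) and the standard library are available. Lean on these libraries where they do the work, as an engineer would, in place of code of your own. Each camera call takes 0.05 s, during which the arm holds its last target. There are 200 camera calls.

## Working session

There is one attempt and no reset: what is moved stays moved. The work goes in short steps, Python scripts to look and compute and a tool call to move; the robot and the scene stay as the last step left them, time stands still between calls to the robot, and variables do not carry over. Pictures are saved under pics/ and viewed, at most 14 in all, crops included, and the job is handed in when it is done.

Besides the shell and the picture viewer there is one more tool, called after "Call:" as name(argument=value, ...), one argument or row to a line, values as JSON. carry_out: Moves the arm, as the interface text tells. Its arguments: {"type":"object","properties":{"targets":{"type":"array","items":{"type":"array"}}},"required":["targets"]}

```bash
mkdir -p pics; cat > h.py <<'E'
import numpy as np, cv2
from station import env, snapshot, outline_of, mark_of
def ray(p,xy):
    u=cv2.undistortPoints(np.array([[xy]],float),np.array(p["camera_matrix"]),np.array(p["D"],float))[0,0]
    V=np.array(p["view"]); R=V[:3,:3]; t=V[:3,3]
    return -R.T@t, R.T@np.array([u[0],-u[1],-1])
def at_z(p,xy,z=0):
    o,d=ray(p,xy); return o+d*(z-o[2])/d[2]
def proj(p,X):
    V=np.array(p["view"]); c=np.atleast_2d(X)@V[:3,:3].T+V[:3,3]
    c=c*[1,-1,-1]
    return cv2.projectPoints(c,np.zeros(3),np.zeros(3),np.array(p["camera_matrix"]),np.array(p["D"],float))[0][:,0]
def tri(ps,xys):
    A=np.zeros((3,3));b=np.zeros(3)
    for p,xy in zip(ps,xys):
        o,d=ray(p,xy); d=d/np.linalg.norm(d); M=np.eye(3)-np.outer(d,d); A+=M;b+=M@o
    return np.linalg.solve(A,b)
E
cat > a.py <<'E'
from h import *
np.set_printoptions(precision=4,suppress=True)
P={n:snapshot(n) for n in("top","scene")}
for n,p in P.items():
    cv2.imwrite(f"pics/{n}0.png",cv2.cvtColor(cv2.resize(p["color"],(768,576)),cv2.COLOR_RGB2BGR))
    V=p["view"];print(n,-V[:3,:3].T@V[:3,3])
    for l in "shaker jigger short_mill salt_shaker round_tray oblong_tray tall_mill bowls jar".split():
        for r in mark_of(p,l)[:2]: print(" ",l,"mark",round(r["confidence"],2),np.array(r["xy"]),at_z(p,r["xy"],0))
        for r in outline_of(p,l)[:2]: print(" ",l,"outl",round(r["confidence"],2),np.array(r["xy"]),r["mask"].sum())
print(env.get_state(),env.hold_point_z)
E
python3 a.py
```

```text
top [0.5063 0.0149 0.9806]
  shaker mark 0.75 [199.7 197.1] [0.6283 0.1093 0.    ]
  shaker mark 0.67 [133.3 159.6] [0.7249 0.2831 0.    ]
  shaker outl 0.68 [199.3 194. ] 527
  shaker outl 0.41 [283.4 187.6] 215
  jigger mark 0.76 [276.5 265.1] [ 0.4557 -0.0894  0.    ]
  jigger outl 0.56 [279.8 267. ] 269
  short_mill mark 0.85 [247.1 216.5] [ 0.579  -0.0137  0.    ]
  short_mill outl 0.77 [248.1 214.2] 374
  short_mill outl 0.32 [210.3 269.9] 571
  salt_shaker mark 0.48 [283.7 187.6] [ 0.6556 -0.1093  0.    ]
  salt_shaker mark 0.26 [354.5 244.2] [ 0.5096 -0.2919  0.    ]
  salt_shaker outl 0.5 [283.7 186.4] 216
  round_tray mark 0.96 [116.2 261.8] [ 0.4632  0.3131 -0.    ]
  round_tray mark 0.46 [129.  159.7] [0.7244 0.2941 0.    ]
  round_tray outl 0.89 [114.5 260.9] 6417
  round_tray outl 0.29 [211.6 269.6] 564
  oblong_tray mark 0.91 [354.7 245.1] [ 0.5073 -0.2923  0.    ]
  oblong_tray outl 0.9 [355.3 243.9] 3938
  oblong_tray outl 0.53 [198.4 194.6] 476
  tall_mill outl 0.69 [211.9 268.2] 596
  bowls mark 0.97 [249.4 137.5] [ 0.7893 -0.0185  0.    ]
  bowls outl 0.79 [249.1 
[... 806 characters left out ...]
l outl 0.94 [255.1 141.4] 829
  bowls mark 0.6 [276.5 260.8] [ 0.7912 -0.0292 -0.    ]
  bowls outl 0.9 [279.4 245.4] 2037
  jar mark 0.85 [376.1 200.1] [0.7095 0.2957 0.    ]
  jar outl 0.76 [377.7 188.5] 1394
{'t': 1.9, 'qpos': array([-1.436 ,  0.342 ,  1.5241,  0.    ,  1.2754, -0.146 ]), 'dq': array([-0.0003,  0.0017,  0.0003, -0.0002, -0.0017,  0.0014]), 'joint_efforts': array([  0.0008, -43.1124, -24.4477,   0.072 ,   0.0483,  -0.    ]), 'tcp_pos': array([ 0.1455, -0.5045,  0.2268]), 'orientation': array([3.1106, 0.4395, 0.    ]), 'force': array([ 0.4091, -0.3747,  0.5327]), 'wrist_torque': array([-0.0019,  0.0487, -0.0085]), 'gripper_force': 0.0, 'opening': 0.09222208722712158} 0.0188
```

View pics/top0.png

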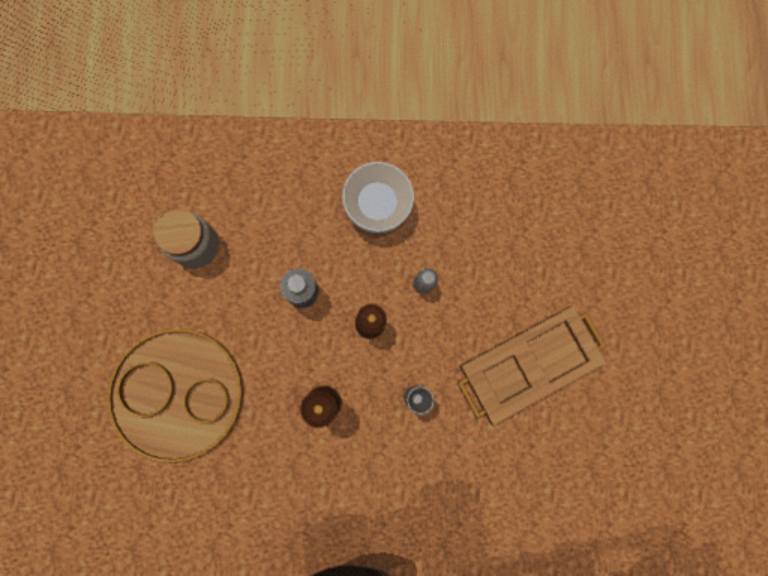

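View pics/scene0.png

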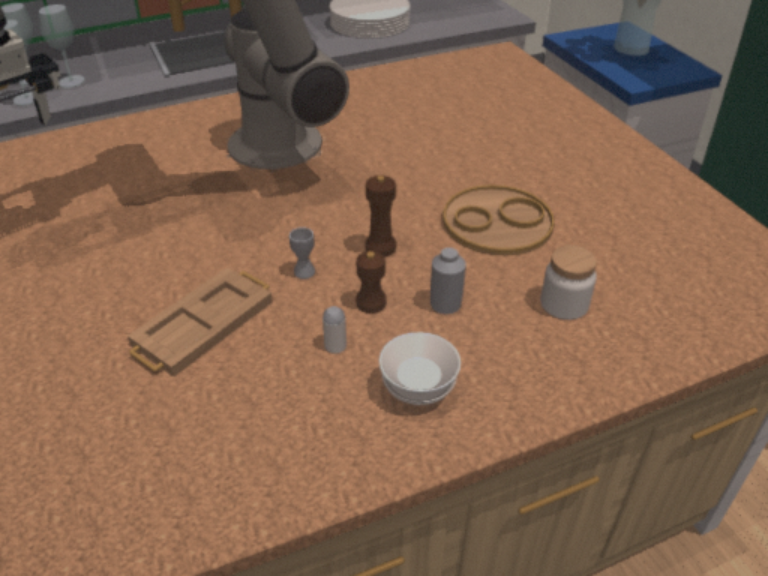

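```bash
cat > loc.py <<'E'
from h import *
from scipy.optimize import least_squares
PROF={"shaker":[(0,26.5),(30,28),(90,28),(102,14),(112,14)],
"jigger":[(0,19),(36,8),(62,21.5),(85,21.5)],
"short_mill":[(0,26),(12,26),(40,17),(68,24),(96,24),(102,8),(108,5)],
"tall_mill":[(0,29),(20,27),(60,19),(110,26),(140,26),(155,5)],
"salt_shaker":[(0,18),(62,18),(73,14),(78,5)],
"bowls":[(0,35),(64,60)],"jar":[(0,42),(80,42),(100,40)]}
a=np.linspace(0,2*np.pi,40)
def render(p,prof,x,y,S=4):
    img=np.zeros((384*S,512*S),np.uint8)
    D=[proj(p,np.c_[x+r/1e3*np.cos(a),y+r/1e3*np.sin(a),0*a+z/1e3]) for z,r in prof]
    for A,B in zip(D,D[1:]):
        cv2.fillConvexPoly(img,cv2.convexHull(np.round((np.r_[A,B]+.5)*S).astype(np.int32)),1)
    return img
def cen(m,S=1):
    m=cv2.moments(np.ascontiguousarray(m,dtype=np.uint8),True); return (np.array([m["m10"],m["m01"]])/m["m00"]+.5)/S-.5
def fit(l,ps,masks,x0):
    cs=[cen(m) for m in masks]
    f=lambda q: np.concatenate([cen(render(p,PROF[l],*q),4)-c for p,c in zip(ps,cs)])
    r=least_squares(f,x0,diff_step=.01)
    iou=[]
    for p,m in zip(ps,masks):
        g=cv2.resize(render(p,PROF[l],*r.x),(512,384),interpolation=cv2.INTER_AREA)>0
        g=render(p,PROF[l],*r.x)[2::4,2::4]>0
        iou.append((g&m).sum()/(g|m).sum())
    return r.x,r.fun,iou
E
cat > b.py <<'E'
from loc import *
np.set_printoptions(precision=4,suppress=True)
P=[snapshot("top"),snapshot("scene")]
x0=dict(shaker=(.62,.1),jigger=(.46,-.08),short_mill=(.58,-.014),tall_mill=(.445,.065),salt_shaker=(.65,-.105),bowls=(.79,-.02),jar=(.71,.29))
for l in PROF:
    ps=[];ms=[]
    for p in P:
        o=outline_of(p,l)
        o=[k for k in o if np.hypot(*(cen(k["mask"])-proj(p,[*x0[l],.05])[0]))<14]
        if o: ps.append(p);ms.append(o[0]["mask"])
    x,f,i=fit(l,ps,ms,x0[l]); print(l,len(ps),x,"res",f,"iou",np.array(i))
for l in("round_tray","oblong_tray"):
    for p in P:
        m=outline_of(p,l)[0]["mask"]; c,_=cv2.findContours(m.astype(np.uint8),0,2); c=max(c,key=len)[:,0]
        # work on the rim plane
        q=np.array([at_z(p,k,.016 if l[0]=="r" else .02)[:2] for k in c.astype(float)])
        r=cv2.minAreaRect((q*1000).astype(np.float32)); print(l,r,(q.max(0)+q.min(0))/2)
t=P[0]
for n,k in dict(rl=(147,390),rs=(208,401),os=(508,379),ol=(557,345)).items(): print(n,at_z(t,[k[0]/1.5-.17,k[1]/1.5-.17],.022))
np.save("c.npy",t["color"])
# rectified top-down crops
def rect(p,cx,cy,z,h=.14,n=400):
    g=np.linspace(h,-h,n); X,Y=np.meshgrid(g,g,indexing="ij")
    uv=proj(p,np.c_[(cx+X).ravel(),(cy+Y).ravel(),np.full(X.size,z)]).reshape(n,n,2).astype(np.float32)
    return cv2.remap(p["color"],uv,None,cv2.INTER_CUBIC)
im=np.hstack([rect(t,.47,.30,.022),rect(t,.508,-.285,.022)])
cv2.imwrite("pics/rect.png",im[:,:,::-1])
E
python3 b.py
```

```text
shaker 2 [0.6339 0.1047] res [0.0876 0.2557 0.28   0.3574] iou [0.9719 0.9594]
jigger 1 [ 0.4547 -0.0896] res [-0.0038 -0.0149] iou [0.937]
short_mill 2 [ 0.5822 -0.0117] res [0.1124 0.484  0.2691 0.5466] iou [0.941  0.9351]
tall_mill 2 [0.4474 0.0657] res [-0.307   0.7931  0.3899  1.6406] iou [0.9163 0.8484]
salt_shaker 2 [ 0.6502 -0.1038] res [0.1213 0.4494 0.2361 0.5474] iou [0.9325 0.9535]
bowls 2 [ 0.7887 -0.0223] res [ 0.5296 -0.1715  0.2092 -0.3634] iou [0.9299 0.9252]
jar 2 [0.7158 0.2901] res [ 0.2455 -0.067   0.1956 -0.3065] iou [0.9379 0.8547]
round_tray ((462.7968444824219, 305.4827575683594), (215.6244354248047, 216.02487182617188), 69.74678039550781) [0.4617 0.3065]
round_tray ((471.6861877441406, 300.811279296875), (211.08424377441406, 221.77789306640625), 66.38162994384766) [0.4718 0.3001]
oblong_tray ((513.5855712890625, -284.47467041015625), (116.70384979248047, 254.43263244628906), 27.094648361206055) [ 0.5142 -0.2842]
oblong_tray ((519.5443115234375, -290.911376953125), (136.04812622070312, 255.64212036132812), 28.21571159362793) [ 0.5198 -0.2904]
rl [0.4689 0.3506 0.022 ]
rs [0.4513 0.2521 0.022 ]
os [ 0.4886 -0.2437  0.022 ]
ol [ 0.546  -0.3289  0.022 ]
```

View pics/rect.png

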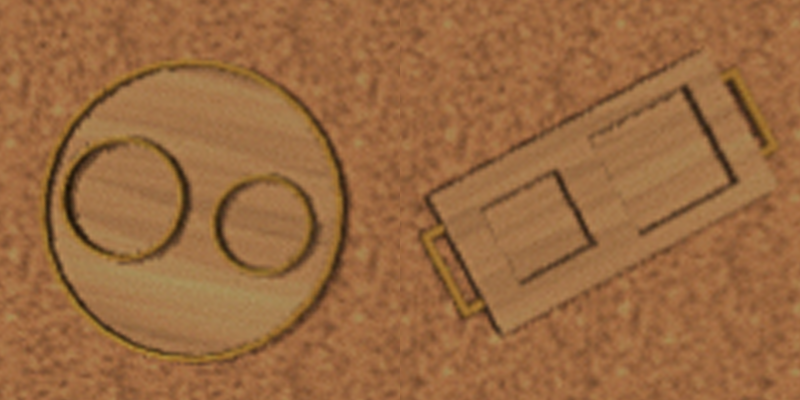

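Call:
carry_out(
  targets=[
    [0, [0.0305, 0.038, 0], 0.106],
    [0, [0.0305, 0.038, 0], 0.106],
    [0, [0.0305, 0.038, 0], 0.106],
    [0, [0.0305, 0.038, 0], 0.106],
    [0, [0.0305, 0.038, 0], 0.106],
    [0, [0.0305, 0.038, 0], 0.106],
    [0, [0.0305, 0.038, 0], 0.106],
    [0, [0.0305, 0.038, 0], 0.106],
  ],
)

```text
t: 3.9
tcp_pos: [0.3904, -0.1992, 0.227]
orientation: [2.651, 1.685, 0.0]
force: [2.0, -0.6, -0.0]
opening: 0.0917
gripper_force: 0.0
```

Call:
carry_out(
  targets=[
    [0, [0.0305, 0.038, 0], 0.106],
    [0, [0.0305, 0.038, 0], 0.106],
    [0, [0.0305, 0.038, 0], 0.106],
    [0, [0.0305, 0.038, 0], 0.106],
    [0, [0.0305, 0.038, 0], 0.106],
    [0, [0.0305, 0.038, 0], 0.106],
    [0, [0.0305, 0.038, 0], 0.106],
    [0, [0, 0, 0], 0],
  ],
)

```text
t: 4.9
tcp_pos: [0.604, 0.0681, 0.2259]
orientation: [-1.859, -2.532, -0.001]
force: [-0.3, 0.1, 0.6]
opening: 0.0916
gripper_force: 0.0
```

Call:
carry_out(
  targets=[
    [0, [0.03, 0.037, 0], 0],
    [0, [0, 0, -0.04], 0],
    [0, [0, 0, -0.04], 0],
    [0, [0, 0, -0.03], 0],
    [0, [0, 0, -0.03], 0],
    [0, [0, 0, -0.02], 0],
    [0, [0, 0, -0.01], 0],
    [0, [0, 0, 0], 0],
  ],
)

```text
t: 5.9
tcp_pos: [0.6326, 0.1019, 0.0565]
orientation: [-1.865, -2.527, 0.001]
force: [-0.1, 0.1, 0.9]
opening: 0.0917
gripper_force: 0.0
```

Call:
carry_out(
  targets=[
    [1, [0, 0, 0], 0],
    [1, [0, 0, 0], 0],
    [1, [0, 0, 0], 0],
    [1, [0, 0, 0], 0],
    [1, [0, 0, 0], 0],
    [1, [0, 0, 0], 0],
  ],
)

```text
t: 6.65
tcp_pos: [0.6338, 0.1027, 0.0573]
orientation: [1.864, 2.527, 0.002]
force: [2.5, 1.5, 4.2]
opening: 0.0553
gripper_force: 29.9
```

Call:
carry_out(
  targets=[
    [1, [0, 0, 0.02], 0],
    [1, [0, 0, 0.04], 0],
    [1, [-0.027, 0.0412, 0.02], 0],
    [1, [-0.027, 0.0412, 0], 0],
    [1, [-0.027, 0.0412, 0], 0],
    [1, [-0.027, 0.0412, 0], 0],
    [1, [-0.027, 0.0412, 0], 0],
    [1, [-0.027, 0.0412, 0], 0],
  ],
)

```text
t: 7.65
tcp_pos: [0.4689, 0.3503, 0.1356]
orientation: [-1.864, -2.527, 0.005]
force: [-0.2, 0.1, -4.0]
opening: 0.0554
gripper_force: 29.9
```

Call:
carry_out(
  targets=[
    [1, [0, 0, 0], 0],
    [1, [0, 0, 0], 0],
  ],
)

```text
t: 7.9
tcp_pos: [0.4704, 0.3492, 0.1359]
orientation: [-1.863, -2.529, 0.004]
force: [0.3, -0.8, -2.6]
opening: 0.0557
gripper_force: 29.9
```

Call:
carry_out(
  targets=[
    [1, [0, 0, -0.03], 0],
    [1, [0, 0, -0.02], 0],
    [1, [0, 0, -0.01], 0],
    [1, [0, 0, -0.005], 0],
    [1, [0, 0, -0.002], 0],
    [1, [0, 0, 0], 0],
    [1, [0, 0, 0], 0],
  ],
)

```text
t: 8.78
tcp_pos: [0.4713, 0.3499, 0.0703]
orientation: [1.864, 2.528, 0.002]
force: [-0.5, 0.0, -4.4]
opening: 0.056
gripper_force: 29.9
```

Call:
carry_out(
  targets=[
    [1, [0, 0, -0.001], 0],
    [1, [0, 0, -0.001], 0],
    [1, [0, 0, 0], 0],
    [1, [0, 0, 0], 0],
  ],
)

```text
t: 9.28
tcp_pos: [0.471, 0.3497, 0.0677]
orientation: [1.865, 2.528, 0.0]
force: [0.2, -0.2, -3.4]
opening: 0.0557
gripper_force: 29.9
```

Call:
carry_out(
  targets=[
    [1, [0, 0, -0.001], 0],
    [1, [0, 0, -0.001], 0],
    [1, [0, 0, 0], 0],
    [1, [0, 0, 0], 0],
  ],
)

```text
t: 9.78
tcp_pos: [0.471, 0.3498, 0.0657]
orientation: [1.865, 2.528, 0.0]
force: [0.1, 0.9, -3.2]
opening: 0.0551
gripper_force: 29.9
```

```bash
cat > s.py <<'E'
import sys
from h import *
n,cx,cy,z,o=sys.argv[1],*map(float,sys.argv[2:5]),sys.argv[5]
p=snapshot(n); u,v=proj(p,[cx,cy,z])[0].astype(int)
c=p["color"][max(v-60,0):v+60,max(u-80,0):u+80]
cv2.imwrite("pics/"+o,cv2.resize(c,None,fx=4,fy=4,interpolation=cv2.INTER_CUBIC)[:,:,::-1])
E
python3 s.py scene .462 .304 .03 p1.png
```

```text
(no output)
```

View pics/p1.png

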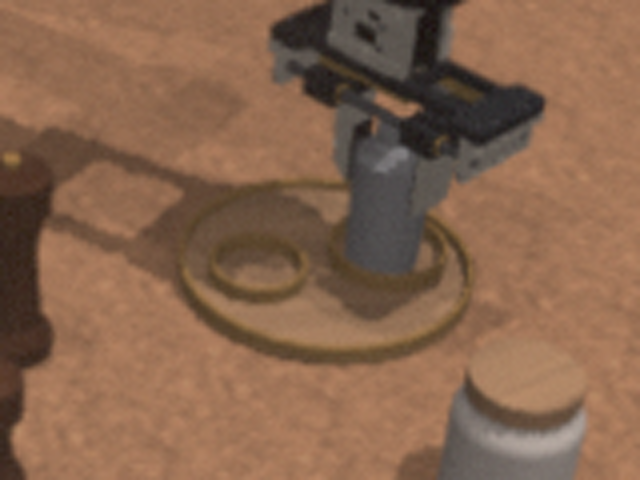

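Call:
carry_out(
  targets=[
    [1, [0, 0, -0.001], 0],
    [1, [0, 0, 0], 0],
    [1, [0, 0, 0], 0],
  ],
)

```text
t: 10.2
tcp_pos: [0.4712, 0.3499, 0.0652]
orientation: [1.864, 2.528, 0.001]
force: [-0.8, -0.6, 3.7]
opening: 0.0556
gripper_force: 29.9
```

Call:
carry_out(
  targets=[
    [1, [0, 0, -0.001], 0],
    [1, [0, 0, 0], 0],
    [1, [0, 0, 0], 0],
  ],
)

```text
t: 10.58
tcp_pos: [0.4714, 0.3501, 0.065]
orientation: [1.864, 2.528, 0.002]
force: [-2.1, 0.2, 7.9]
opening: 0.0554
gripper_force: 29.9
```

Call:
carry_out(
  targets=[
    [0, [0, 0, 0.001], 0],
    [0, [0, 0, 0], 0],
    [0, [0, 0, 0], 0],
    [0, [0, 0, 0], 0],
    [0, [0, 0, 0.02], 0],
    [0, [0, 0, 0.04], 0],
    [0, [0, 0, 0.05], 0],
    [0, [0, 0, 0.05], 0],
  ],
)

```text
t: 11.58
tcp_pos: [0.4708, 0.3496, 0.2261]
orientation: [-1.864, -2.528, 0.001]
force: [0.4, 0.2, 0.1]
opening: 0.0916
gripper_force: 0.0
```

Call:
carry_out(
  targets=[
    [0, [0, -0.05, 0.02], 0],
    [0, [0, -0.055, 0], 0],
    [0, [0, -0.055, 0], 0],
    [0, [0, -0.055, 0], 0],
    [0, [0, -0.055, 0], 0],
    [0, [0, -0.055, 0], 0],
    [0, [-0.01, -0.055, 0], 0],
    [0, [-0.007, -0.055, 0], 0],
  ],
)

```text
t: 12.58
tcp_pos: [0.4535, -0.0869, 0.2448]
orientation: [1.864, 2.528, 0.0]
force: [1.4, -0.9, 0.0]
opening: 0.0918
gripper_force: 0.0
```

```bash
cat > c.py <<'E'
from loc import *
import sys
np.set_printoptions(precision=4,suppress=True)
P=[snapshot("top"),snapshot("scene")]
X=dict(shaker=(.471,.35),jigger=(.455,-.09),short_mill=(.582,-.012),salt_shaker=(.65,-.104))
for a in sys.argv[1:]:
    l,*xy=a.split(",")
    if xy: X[l]=tuple(map(float,xy))
    for p in P:
        for o in outline_of(p,l)[:3]:
            x,f,i=fit(l,[p],[o["mask"]],X[l]); print(l,p["shot"],round(o["confidence"],2),x,np.array(i))
print(env.get_state()["tcp_pos"])
E
python3 c.py shaker jigger
```

```text
shaker 6 0.83 [0.4698 0.3536] [0.9348]
shaker 7 0.7 [0.4582 0.3572] [0.926]
jigger 7 0.96 [ 0.4554 -0.0896] [0.9389]
[ 0.4541 -0.0844  0.2447]
```

Call:
carry_out(
  targets=[
    [0, [0.001, -0.005, -0.03], 0],
    [0, [0, 0, -0.04], 0],
    [0, [0, 0, -0.04], 0],
    [0, [0, 0, -0.04], 0],
    [0, [0, 0, -0.025], 0],
    [0, [0, 0, -0.014], 0],
    [0, [0, 0, 0], 0],
  ],
)

```text
t: 13.75
tcp_pos: [0.4549, -0.0893, 0.0554]
orientation: [-1.862, -2.529, 0.0]
force: [-0.1, 0.3, 0.2]
opening: 0.0917
gripper_force: 0.0
```

Call:
carry_out(
  targets=[
    [1, [0, 0, 0], 0],
    [1, [0, 0, 0], 0],
    [1, [0, 0, 0], 0],
    [1, [0, 0, 0], 0],
    [1, [0, 0, 0], 0],
    [1, [0, 0, 0], 0],
    [1, [0, 0, 0], 0],
  ],
)

```text
t: 14.62
tcp_pos: [0.4553, -0.0903, 0.0559]
orientation: [1.864, 2.528, 0.0]
force: [0.2, 0.2, 0.5]
opening: 0.0411
gripper_force: 30.0
```

Call:
carry_out(
  targets=[
    [1, [0, 0, 0.02], 0],
    [1, [0, 0, 0.04], 0],
    [1, [0, 0, 0.05], 0],
    [1, [0, 0, 0.05], 0],
    [1, [0, 0, 0.04], 0],
    [1, [0, 0.03, 0.005], 0],
    [1, [0, 0.045, 0], 0],
    [1, [0, 0.045, 0], 0],
  ],
)

```text
t: 15.62
tcp_pos: [0.4545, 0.0308, 0.2605]
orientation: [-1.865, -2.527, 0.0]
force: [0.1, 0.1, -1.7]
opening: 0.0404
gripper_force: 30.0
```

Call:
carry_out(
  targets=[
    [1, [0, 0.045, 0], 0],
    [1, [0, 0.045, 0], 0],
    [1, [0, 0.045, 0], 0],
    [1, [0, 0.045, 0], 0],
    [1, [-0.003, 0.043, 0], 0],
    [1, [0, 0, 0], 0],
    [1, [0, 0, 0], 0],
  ],
)

```text
t: 16.5
tcp_pos: [0.4517, 0.2523, 0.2603]
orientation: [-1.864, -2.529, 0.002]
force: [-0.0, -0.1, -0.8]
opening: 0.0408
gripper_force: 30.0
```

Call:
carry_out(
  targets=[
    [1, [0.001, 0.001, -0.04], 0],
    [1, [0, 0, -0.05], 0],
    [1, [0, 0, -0.05], 0],
    [1, [0, 0, -0.03], 0],
    [1, [0, 0, -0.015], 0],
    [1, [0, 0, -0.007], 0],
    [1, [0, 0, 0], 0],
    [1, [0, 0, 0], 0],
  ],
)

```text
t: 17.5
tcp_pos: [0.4537, 0.254, 0.0698]
orientation: [1.864, 2.527, 0.003]
force: [-0.6, -0.1, -0.1]
opening: 0.0404
gripper_force: 30.0
```

Call:
carry_out(
  targets=[
    [1, [0, 0, -0.001], 0],
    [1, [0, 0, -0.001], 0],
    [1, [0, 0, -0.001], 0],
    [1, [0, 0, 0], 0],
    [1, [0, 0, 0], 0],
  ],
)

```text
t: 18.12
tcp_pos: [0.453, 0.2538, 0.0657]
orientation: [1.864, 2.528, 0.0]
force: [0.6, -0.2, -0.9]
opening: 0.0408
gripper_force: 30.0
```

Call:
carry_out(
  targets=[
    [1, [0, 0, -0.001], 0],
    [1, [0, 0, 0], 0],
    [1, [0, 0, 0], 0],
  ],
)

```text
t: 18.5
tcp_pos: [0.453, 0.2537, 0.0647]
orientation: [1.865, 2.528, 0.0]
force: [-0.3, 0.4, -0.4]
opening: 0.041
gripper_force: 30.0
```

Call:
carry_out(
  targets=[
    [1, [0, 0, -0.001], 0],
    [1, [0, 0, 0], 0],
    [1, [0, 0, 0], 0],
  ],
)

```text
t: 18.88
tcp_pos: [0.4531, 0.2538, 0.0639]
orientation: [1.864, 2.528, 0.001]
force: [-0.4, 0.6, 0.4]
opening: 0.0406
gripper_force: 30.0
```

Call:
carry_out(
  targets=[
    [1, [0, 0, -0.001], 0],
    [1, [0, 0, 0], 0],
    [1, [0, 0, 0], 0],
  ],
)

```text
t: 19.25
tcp_pos: [0.4534, 0.254, 0.0636]
orientation: [1.864, 2.528, 0.002]
force: [-1.0, -0.1, 7.7]
opening: 0.0403
gripper_force: 30.0
```

```bash
python3 s.py scene .462 .304 .03 p2.png
```

```text
(no output)
```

View pics/p2.png

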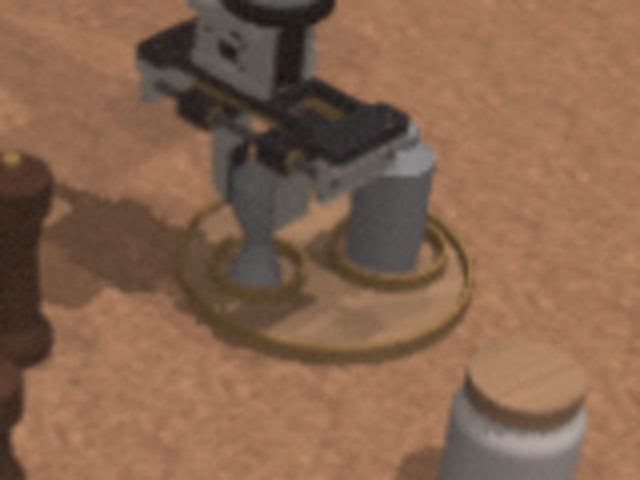

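Call:
carry_out(
  targets=[
    [0, [0, 0, 0.001], 0],
    [0, [0, 0, 0], 0],
    [0, [0, 0, 0], 0],
    [0, [0, 0, 0], 0],
    [0, [0, 0, 0.02], 0],
    [0, [0, 0, 0.04], 0],
    [0, [0, 0, 0.05], 0],
    [0, [0, 0, 0.05], 0],
  ],
)

```text
t: 20.3
tcp_pos: [0.4527, 0.2536, 0.2251]
orientation: [-1.864, -2.528, 0.001]
force: [0.9, 0.7, -0.5]
opening: 0.092
gripper_force: 0.0
```

Call:
carry_out(
  targets=[
    [0, [0.02, -0.04, 0], 0],
    [0, [0.02, -0.04, 0], 0],
    [0, [0.02, -0.04, 0], 0],
    [0, [0.02, -0.04, 0], 0],
    [0, [0.02, -0.04, 0], 0],
    [0, [0.02, -0.04, 0], 0],
    [0, [0.009, -0.026, 0], 0],
    [0, [0, 0, 0], 0],
  ],
)

```text
t: 21.3
tcp_pos: [0.5823, -0.014, 0.2231]
orientation: [-1.868, -2.525, 0.001]
force: [-0.3, -0.2, 0.5]
opening: 0.0917
gripper_force: 0.0
```

```bash
python3 c.py jigger,.453,.254 shaker,.47,.353 short_mill salt_shaker
```

```text
jigger 9 0.61 [0.4547 0.2571] [0.9233]
jigger 10 0.56 [0.4432 0.2611] [0.8475]
shaker 9 0.83 [0.4702 0.3546] [0.9013]
shaker 10 0.8 [0.4576 0.3572] [0.9536]
short_mill 10 0.91 [ 0.5818 -0.0126] [0.9022]
salt_shaker 10 0.77 [ 0.6488 -0.1037] [0.9642]
[ 0.5819 -0.0117  0.2239]
```

Mill: aligned; descend to TCP z 0.063 and grip.

Call:
carry_out(
  targets=[
    [0, [0, 0, -0.04], 0],
    [0, [0, 0, -0.04], 0],
    [0, [0, 0, -0.04], 0],
    [0, [0, 0, -0.025], 0],
    [0, [0, 0, -0.014], 0],
    [0, [0, 0, 0], 0],
    [0, [0, 0, 0], 0],
  ],
)

```text
t: 22.68
tcp_pos: [0.5828, -0.0123, 0.0659]
orientation: [1.863, 2.527, 0.002]
force: [0.3, 0.1, -0.2]
opening: 0.0917
gripper_force: 0.0
```

Call:
carry_out(
  targets=[
    [1, [0, 0, 0], 0],
    [1, [0, 0, 0], 0],
    [1, [0, 0, 0], 0],
    [1, [0, 0, 0], 0],
    [1, [0, 0, 0], 0],
    [1, [0, 0, 0], 0],
    [1, [0, 0, 0], 0],
  ],
)

```text
t: 23.55
tcp_pos: [0.5821, -0.0122, 0.0648]
orientation: [1.864, 2.528, 0.0]
force: [0.1, 0.8, 0.7]
opening: 0.0471
gripper_force: 30.0
```

Call:
carry_out(
  targets=[
    [1, [0, 0, 0.02], 0],
    [1, [0, 0, 0.04], 0],
    [1, [0, 0, 0.045], 0],
    [1, [-0.007, -0.045, 0], 0],
    [1, [-0.007, -0.045, 0], 0],
    [1, [-0.007, -0.045, 0], 0],
    [1, [-0.007, -0.045, 0], 0],
    [1, [-0.007, -0.045, 0], 0],
  ],
)

```text
t: 24.55
tcp_pos: [0.5463, -0.2385, 0.1694]
orientation: [-1.864, -2.528, 0.0]
force: [-0.1, -0.1, -2.2]
opening: 0.0472
gripper_force: 30.0
```

Call:
carry_out(
  targets=[
    [1, [-0.007, -0.045, 0], 0],
    [1, [-0.0045, -0.047, 0], 0],
    [1, [0, 0, 0], 0],
    [1, [0, 0, 0], 0],
  ],
)

```text
t: 25.05
tcp_pos: [0.5352, -0.3287, 0.1691]
orientation: [-1.864, -2.527, -0.001]
force: [-0.5, 0.2, -1.3]
opening: 0.0471
gripper_force: 30.0
```

Need about -0.096 to contact; go down 0.092, then creep.

Call:
carry_out(
  targets=[
    [1, [0, 0, -0.03], 0],
    [1, [0, 0, -0.03], 0],
    [1, [0, 0, -0.02], 0],
    [1, [0, 0, -0.008], 0],
    [1, [0, 0, -0.004], 0],
    [1, [0, 0, 0], 0],
    [1, [0, 0, 0], 0],
  ],
)

```text
t: 25.92
tcp_pos: [0.5359, -0.3295, 0.0786]
orientation: [1.864, 2.527, 0.0]
force: [-1.2, -0.0, -1.3]
opening: 0.0477
gripper_force: 30.0
```

Call:
carry_out(
  targets=[
    [1, [0, 0, -0.001], 0],
    [1, [0, 0, -0.001], 0],
    [1, [0, 0, 0], 0],
    [1, [0, 0, 0], 0],
  ],
)

```text
t: 26.42
tcp_pos: [0.5355, -0.3293, 0.0757]
orientation: [1.865, 2.528, 0.0]
force: [0.5, -0.6, -2.4]
opening: 0.0471
gripper_force: 30.0
```

Call:
carry_out(
  targets=[
    [1, [0, 0, -0.001], 0],
    [1, [0, 0, 0], 0],
    [1, [0, 0, 0], 0],
  ],
)

```text
t: 26.8
tcp_pos: [0.5355, -0.3292, 0.0747]
orientation: [1.865, 2.528, 0.0]
force: [-0.2, 0.6, -2.4]
opening: 0.0474
gripper_force: 30.0
```

Call:
carry_out(
  targets=[
    [1, [0, 0, -0.001], 0],
    [1, [0, 0, 0], 0],
    [1, [0, 0, 0], 0],
  ],
)

```text
t: 27.18
tcp_pos: [0.5355, -0.3293, 0.0737]
orientation: [1.864, 2.528, 0.0]
force: [0.5, 0.3, -1.8]
opening: 0.0473
gripper_force: 30.0
```

Call:
carry_out(
  targets=[
    [1, [0, 0, -0.001], 0],
    [1, [0, 0, 0], 0],
    [1, [0, 0, 0], 0],
  ],
)

```text
t: 27.55
tcp_pos: [0.5356, -0.3293, 0.0728]
orientation: [1.864, 2.528, 0.0]
force: [-0.2, -0.2, -2.6]
opening: 0.047
gripper_force: 30.0
```

```bash
python3 s.py scene .515 -.28 .05 p3.png
```

```text
(no output)
```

View pics/p3.png

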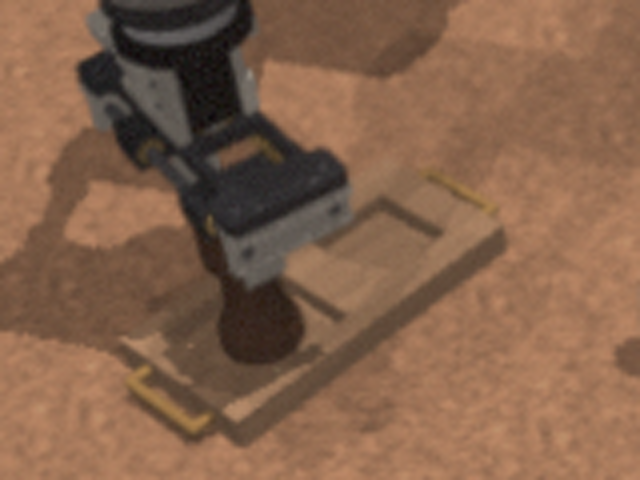

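Call:
carry_out(
  targets=[
    [1, [0, 0, -0.001], 0],
    [1, [0, 0, 0], 0],
    [1, [0, 0, 0], 0],
  ],
)

```text
t: 27.98
tcp_pos: [0.5358, -0.3296, 0.0727]
orientation: [1.864, 2.527, -0.0]
force: [-1.1, 0.6, 6.2]
opening: 0.0472
gripper_force: 30.0
```

Call:
carry_out(
  targets=[
    [1, [0, 0, -0.0005], 0],
    [1, [0, 0, 0], 0],
    [1, [0, 0, 0], 0],
  ],
)

```text
t: 28.35
tcp_pos: [0.5359, -0.3297, 0.0726]
orientation: [1.863, 2.527, -0.0]
force: [-2.1, 0.4, 8.2]
opening: 0.0471
gripper_force: 30.0
```

Call:
carry_out(
  targets=[
    [0, [0, 0, 0.001], 0],
    [0, [0, 0, 0], 0],
    [0, [0, 0, 0], 0],
    [0, [0, 0, 0], 0],
    [0, [0, 0, 0.02], 0],
    [0, [0, 0, 0.04], 0],
    [0, [0, 0, 0.05], 0],
    [0, [0, 0, 0], 0],
  ],
)

```text
t: 29.35
tcp_pos: [0.5374, -0.3306, 0.1869]
orientation: [1.859, 2.521, -0.0]
force: [0.5, 0.0, -0.2]
opening: 0.0919
gripper_force: 0.0
```

Call:
carry_out(
  targets=[
    [0, [0.019, 0.0377, 0], 0],
    [0, [0.019, 0.0377, 0], 0],
    [0, [0.019, 0.0377, 0], 0],
    [0, [0.019, 0.0377, 0], 0],
    [0, [0.019, 0.0377, 0], 0],
    [0, [0.019, 0.0375, 0], 0],
    [0, [0, 0, 0], 0],
    [0, [0, 0, 0], 0],
  ],
)

```text
t: 30.35
tcp_pos: [0.649, -0.1035, 0.1812]
orientation: [-1.863, -2.528, 0.002]
force: [-0.3, -0.3, -0.2]
opening: 0.0918
gripper_force: 0.0
```

```bash
python3 c.py short_mill,.536,-.33 salt_shaker
```

```text
short_mill 12 0.94 [ 0.5367 -0.338 ] [0.7928]
short_mill 13 0.7 [ 0.5215 -0.3293] [0.9115]
short_mill 13 0.48 [0.4438 0.2608] [0.6128]
salt_shaker 12 0.42 [ 0.6475 -0.1072] [0.1888]
salt_shaker 13 0.62 [ 0.6474 -0.1031] [0.9545]
[ 0.6492 -0.1042  0.1823]
```

Mill is in its pocket. Down to TCP z 0.027 over the salt shaker.

Call:
carry_out(
  targets=[
    [0, [0, 0, -0.04], 0],
    [0, [0, 0, -0.04], 0],
    [0, [0, 0, -0.035], 0],
    [0, [0, 0, -0.025], 0],
    [0, [0, 0, -0.015], 0],
    [0, [0, 0, 0], 0],
    [0, [0, 0, 0], 0],
  ],
)

```text
t: 31.52
tcp_pos: [0.6503, -0.1036, 0.0285]
orientation: [1.863, 2.527, 0.001]
force: [0.3, -0.4, 0.2]
opening: 0.092
gripper_force: 0.0
```

Call:
carry_out(
  targets=[
    [1, [0, 0, 0], 0],
    [1, [0, 0, 0], 0],
    [1, [0, 0, 0], 0],
    [1, [0, 0, 0], 0],
    [1, [0, 0, 0], 0],
    [1, [0, 0, 0], 0],
    [1, [0, 0, 0], 0],
    [1, [0, 0, 0], 0],
  ],
)

```text
t: 32.52
tcp_pos: [0.6497, -0.1033, 0.0273]
orientation: [1.864, 2.528, 0.0]
force: [0.8, 0.7, -0.4]
opening: 0.0348
gripper_force: 30.0
```

Call:
carry_out(
  targets=[
    [1, [0, 0, 0.02], 0],
    [1, [0, 0, 0.04], 0],
    [1, [0, 0, 0.04], 0],
    [1, [-0.032, -0.0276, 0], 0.04],
    [1, [-0.032, -0.0276, 0], 0.04],
    [1, [-0.032, -0.0276, 0], 0.04],
    [1, [-0.032, -0.0276, 0], 0.04],
    [1, [-0.032, -0.0276, 0], 0.02],
  ],
)

```text
t: 33.52
tcp_pos: [0.488, -0.2418, 0.127]
orientation: [-1.628, -2.686, 0.0]
force: [0.3, -0.3, -1.8]
opening: 0.0347
gripper_force: 30.0
```

Call:
carry_out(
  targets=[
    [1, [0, 0, 0], 0],
    [1, [0, 0, 0], 0],
    [1, [0, 0, 0], 0],
  ],
)

```text
t: 33.9
tcp_pos: [0.4902, -0.2405, 0.1271]
orientation: [1.628, 2.687, 0.0]
force: [-0.8, -0.8, -1.2]
opening: 0.0347
gripper_force: 30.0
```

Call:
carry_out(
  targets=[
    [1, [0, -0.0005, -0.03], 0],
    [1, [0, 0, -0.03], 0],
    [1, [0, 0, -0.018], 0],
    [1, [0, 0, -0.008], 0],
    [1, [0, 0, -0.002], 0],
    [1, [0, 0, 0], 0],
    [1, [0, 0, 0], 0],
  ],
)

```text
t: 34.78
tcp_pos: [0.49, -0.242, 0.04]
orientation: [1.629, 2.685, -0.0]
force: [-0.8, -0.6, -2.0]
opening: 0.0346
gripper_force: 30.0
```

Call:
carry_out(
  targets=[
    [1, [0, 0, -0.001], 0],
    [1, [0, 0, -0.001], 0],
    [1, [0, 0, 0], 0],
    [1, [0, 0, 0], 0],
  ],
)

```text
t: 35.28
tcp_pos: [0.4895, -0.2418, 0.0372]
orientation: [-1.63, -2.686, -0.0]
force: [0.3, 0.2, -1.6]
opening: 0.0344
gripper_force: 30.0
```

```bash
python3 s.py scene .515 -.28 .05 p4.png
```

```text
(no output)
```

View pics/p4.png

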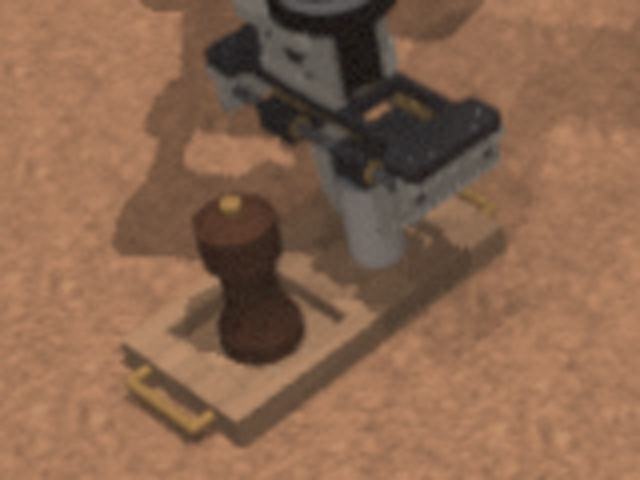

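Call:
carry_out(
  targets=[
    [1, [0, 0, -0.001], 0],
    [1, [0, 0, 0], 0],
    [1, [0, 0, 0], 0],
  ],
)

```text
t: 35.7
tcp_pos: [0.4895, -0.2417, 0.0362]
orientation: [1.63, 2.686, 0.0]
force: [0.0, -0.0, -2.5]
opening: 0.0342
gripper_force: 30.0
```

Call:
carry_out(
  targets=[
    [1, [0, 0, -0.001], 0],
    [1, [0, 0, 0], 0],
    [1, [0, 0, 0], 0],
  ],
)

```text
t: 36.08
tcp_pos: [0.4896, -0.2418, 0.0353]
orientation: [1.63, 2.686, 0.0]
force: [-0.6, 0.6, -1.3]
opening: 0.0343
gripper_force: 30.0
```

Call:
carry_out(
  targets=[
    [1, [0, 0, -0.0005], 0],
    [1, [0, 0, 0], 0],
    [1, [0, 0, 0], 0],
  ],
)

```text
t: 36.45
tcp_pos: [0.4896, -0.2418, 0.0352]
orientation: [1.629, 2.685, -0.0]
force: [-1.1, 1.9, 5.1]
opening: 0.0345
gripper_force: 30.0
```

Contact. Release and retreat upward.

Call:
carry_out(
  targets=[
    [0, [0, 0, 0], 0],
    [0, [0, 0, 0], 0],
    [0, [0, 0, 0], 0],
    [0, [0, 0, 0], 0],
    [0, [0, 0, 0.01], 0],
    [0, [0, 0, 0.03], 0],
    [0, [0, 0, 0.05], 0],
    [0, [0, 0, 0.05], 0],
  ],
)

```text
t: 37.45
tcp_pos: [0.4893, -0.2416, 0.1768]
orientation: [1.63, 2.686, 0.0]
force: [0.9, -0.3, -0.3]
opening: 0.0916
gripper_force: 0.0
```

Call:
carry_out(
  targets=[
    [0, [-0.03, 0.03, 0.03], 0],
    [0, [-0.03, 0.03, 0.03], 0],
    [0, [0, 0.04, 0], 0],
    [0, [0, 0.04, 0], 0],
    [0, [0, 0, 0], 0],
    [0, [0, 0, 0], 0],
    [0, [0, 0, 0], 0],
  ],
)

```text
t: 38.33
tcp_pos: [0.4296, -0.1026, 0.2348]
orientation: [1.631, 2.685, -0.0]
force: [-0.3, 0.2, -0.3]
opening: 0.0917
gripper_force: 0.0
```

```bash
python3 - <<'E'
from h import *
p=snapshot("scene"); c=p["color"][100:300,80:420]
cv2.imwrite("pics/end.png",cv2.resize(c,(782,460),interpolation=cv2.INTER_CUBIC)[:,:,::-1])
p=snapshot("top"); cv2.imwrite("pics/endt.png",cv2.resize(p["color"][100:330,60:420],(792,506),interpolation=cv2.INTER_CUBIC)[:,:,::-1])
E
```

```text
(no output)
```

View pics/end.png

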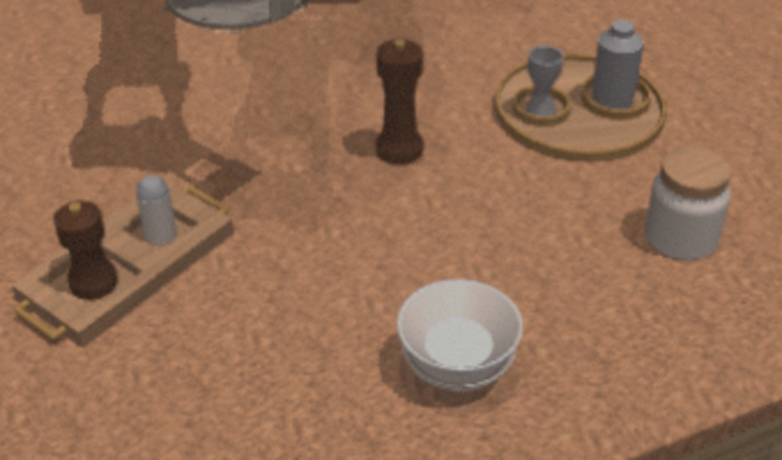

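View pics/endt.png

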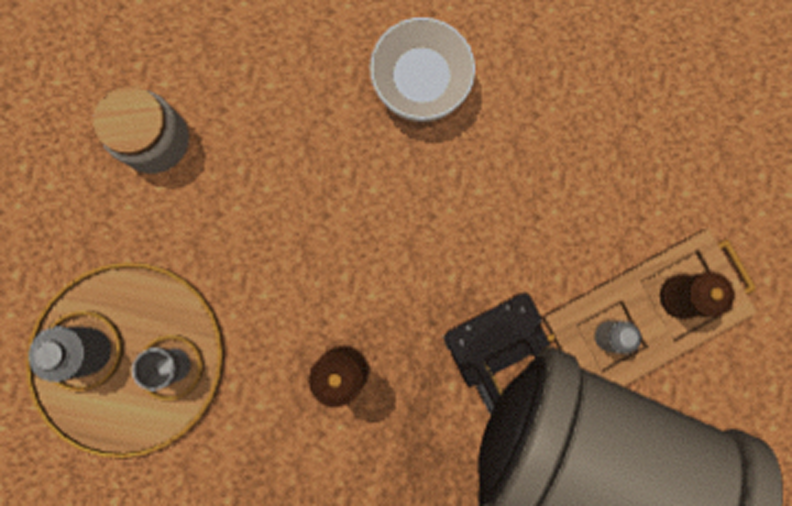

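The pictures show all four upright in their places: shaker (617,70) and jigger (543,80) in the scene crop's rings, mill (90,250) and salt shaker (157,215) in the pockets. The tall mill, bowls and jar have not moved.

```bash
python3 -c "
from station import env
print(env.job_done())"
```

```text
the job is handed in; nothing more can be done
None
```

The job is handed in: shaker and jigger on the round tray, shorter mill and salt shaker on the oblong tray, each upright in its place in the last pictures, with the tall mill, bowls and jar not moved.

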